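Put the mixed-up picking bins back in their bays

ROBOT

A 7-joint arm with a two-finger parallel gripper is mounted at the origin on the work surface. World frame = base frame: x ahead of the robot, y to its left, z up, the work surface at z = 0. Lengths are in m, angles in rad, forces in N, time in s.
With the tool pointing down it reaches from about 0.4 to 0.85 m from the base axis. Payload 4.5 kg.
Tool frame: the origin (TCP) lies at the centre of the arm's flange, where the gripper is bolted on; the fingertips stand 173 mm ahead of it and the grasp point (between the pads) lies 155 mm ahead of it; z points along the fingers, y is the direction in which the jaws open and shut (so a half turn about z gives the same grasp; the last joint's range is limited). The gripper opens to 85 mm and grips with 20 to 120 N. Pads are 22 mm wide; open, the fingers measure 114 mm over their backs; the gripper's body (76 mm by 85 mm) begins 54 mm behind the grasp point. The pads swing forward as they close: fully open they stand 13 mm farther back than shut.
Start: joints at [-1.306, 0.689, -0.195, 1.565, 0.157, 0.902, -0.215], TCP at [0.143, 0.608, 0.405] pointing down, gripper open.
Joint ranges: [-3.01, 3.01], [-0.46, 2.08], [-1.47, 1.51], [0.13, 2.56], [-1, 4.14], [0.04, 2.09], [-2.66, 2.66]. Speed limits (rad/s): [2.57, 2.57, 3.14, 3.14, 3.14, 3.14, 3.14].

INTERFACE

Orientations are given as [roll, pitch, yaw] about the fixed x, y, z axes, in that order (R = Rz(yaw) Ry(pitch) Rx(roll)).
In Python, from workcell import bot gives the robot as it stands.
- The arm moves only by the tool play_rows, never from a script. Its argument "motion" is text: rows parted by semicolons, each of 7 numbers parted by spaces: the opening, from 0 (shut) to 1 (fully open), then the shift along the tool's x, y, z in m, then the turn, a rotation vector about the tool's x, y, z in degrees. In form: gripper tx ty tz wx wy wz; .... A call has 1 to 12 rows; each row is the pose to reach, as a shift and turn from the pose measured when the call began, along the tool's axes at that moment; what a row does not reach only later rows make up. A row lasts 1/12 s, in which the tool goes at most 41.7 mm and 7.16 degrees, less where a joint would pass 70% of its speed; a pose out of reach is approached as far as the arm can. A call with a gripper value outside its range is refused whole. The fingers move at their own pace and stop on an object; the grip force is fixed at half the most. Time passes only in rows, so rows that repeat a pose let the fingers close. It gives the time, the measured TCP pose, the force and the opening at its end, in the units of the state.
- bot.read_state(): the state, without advancing time (a new reading comes with each control period).
- bot.capture(name): name is "scene" or "top"; returns a dict with "pixels" (420x560x3 uint8, red, green, blue), "K" (3x3 intrinsics, pixels), "k1" (the pictures are not rectified: a ray, as slopes to the right and down, at radius r is drawn at 1 + k1 r^2 times it, then the intrinsics apply), "R" (3x3) and "t" (3): a world point X has camera coordinates R X + t. Camera axes: x right, y down, z forward; pixel columns grow to the right and rows downward; lengths in m; the calibration is good to about 2 mm. A picture is of the moment at which its call begins. There is no depth.
- bot.close_job(): hands the job in, once; it reports no verdict.
Trained networks look in a picture, given as the dict that the camera call returned (one of the last four; its "shot" number tells which), for a name from the list of things; names that differ only in an ending like _2 or _b are one class to them, and where a whole thing is asked for, a point or a joint stands for the part that bears it (a point fixed in the world has none). Each returns a list of dicts, best first, with "confidence" (0 to 1); they miss things now and then, are a little off and sometimes report something else, mostly with a low value. They report only what shows in the picture. A call takes as long as a camera call.
- bot.recognise(target, picture): "position" ([column, row] as shares, 0 to 1, of the picture: columns of its width, rows of its height, amid what is visible of it).
- bot.masks_of(target, picture): "region" (420x560 bool, what is visible of it) and "position" ([column, row] as shares, 0 to 1, of the picture: columns of its width, rows of its height, amid what is visible of it).
- bot.spot_point(target, picture): "position" ([column, row] as shares, 0 to 1, of the picture: columns of its width, rows of its height: a listed point, or the origin of a listed thing).
The state is a dict: "clock": time; "joint_pos": joint angles; "dq": joint speeds; "tau": joint torques, N m; "tool_pos": TCP position; "eef_rot": TCP orientation; "force": force on the tool from outside, world axes, zero at the start; "ft_torque": the same for the moment, N m; "opening": finger opening in m.
Only numpy, scipy, OpenCV 4.12 (cv2) and the standard library are available. Lean on these libraries where they do the work, as an engineer would, in place of code of your own. Each camera call takes 0.05 s, during which the arm holds its last target.

TASK

The four picking bins have been put back in the wrong bays. Move each bin to the bay of its own colour, standing squarely inside the painted outline with its length along the outline; the grey spare bay is free for parking a bin on the way. Keep the bins upright so that nothing spills, and leave the can where it stands.

Things in the scene. Friction and masses are not known exactly. Their poses are not given: they have to be found in the camera images.
- bin_yellow_mid (a point): yellow plastic picking bin of steel bolts, loose, 250 to 490 g. Open-topped box 78 mm long (its x), 54 mm wide (its y), 46 mm high, z up; side walls full height, the end at -x cut down to 32 mm. The point is its centre, 23 mm above its underside. Contents stay below the rim and do not move. Grasp across the width. Starts on a bay of another colour, up to 30 degrees askew.
- bin_red_mid (a point): red plastic picking bin of brass nuts, loose, 250 to 490 g. Open-topped box 78 mm long (its x), 54 mm wide (its y), 46 mm high, z up; side walls full height, the end at -x cut down to 32 mm. The point is its centre, 23 mm above its underside. Contents stay below the rim and do not move. Grasp across the width. Starts on a bay of another colour, up to 30 degrees askew.
- bin_green_mid (a point): green plastic picking bin of flat washers, loose, 250 to 490 g. Open-topped box 78 mm long (its x), 54 mm wide (its y), 46 mm high, z up; side walls full height, the end at -x cut down to 32 mm. The point is its centre, 23 mm above its underside. Contents stay below the rim and do not move. Grasp across the width. Starts on a bay of another colour, up to 30 degrees askew.
- bin_blue_mid (a point): blue plastic picking bin of white wall plugs, loose, 250 to 490 g. Open-topped box 78 mm long (its x), 54 mm wide (its y), 46 mm high, z up; side walls full height, the end at -x cut down to 32 mm. The point is its centre, 23 mm above its underside. Contents stay below the rim and do not move. Grasp across the width. Starts on a bay of another colour, up to 30 degrees askew.
- bay_yellow: yellow bay: fixed flat metal plate 6 mm thick with a yellow painted outline (inside 100 mm along its x, 76 mm along its y, no rim) and a yellow label strip 22 mm wide at its -x edge. Origin: centre of the outline on the plate underside, 6 mm below the face a bin stands on; z up. A bin goes here with its length along x, either way round.
- bay_red: red bay: fixed flat metal plate 6 mm thick with a red painted outline (inside 100 mm along its x, 76 mm along its y, no rim) and a red label strip 22 mm wide at its -x edge. Origin: centre of the outline on the plate underside, 6 mm below the face a bin stands on; z up. A bin goes here with its length along x, either way round.
- bay_green: green bay: fixed flat metal plate 6 mm thick with a green painted outline (inside 100 mm along its x, 76 mm along its y, no rim) and a green label strip 22 mm wide at its -x edge. Origin: centre of the outline on the plate underside, 6 mm below the face a bin stands on; z up. A bin goes here with its length along x, either way round.
- bay_blue: blue bay: fixed flat metal plate 6 mm thick with a blue painted outline (inside 100 mm along its x, 76 mm along its y, no rim) and a blue label strip 22 mm wide at its -x edge. Origin: centre of the outline on the plate underside, 6 mm below the face a bin stands on; z up. A bin goes here with its length along x, either way round.
- bay_spare: spare bay: fixed flat metal plate 6 mm thick with a grey painted outline (inside 100 mm along its x, 76 mm along its y, no rim) and a grey label strip 22 mm wide at its -x edge. Origin: centre of the outline on the plate underside, 6 mm below the face a bin stands on; z up. Empty at the start; a bin may be parked on it.
- can_mid (a point): closed steel can with a paper label, standing on the bench, 54 mm across, 130 mm high, 300 g, to be left where it is. This point is its centre, 65 mm above the bench.

How it is judged:
By the outcome, as a careful person would: the job done as asked, in the order asked, and still so for the second after the job is handed in, with the robot touching nothing.
It also fails if it takes over 125 s, if anything falls off the work surface, if the arm or the gripper's body presses on something with over 40 N, if the wrist force passes 120 N, or if a joint passes its speed limit or range.

## Working session

There is one attempt and no reset: what is moved stays moved. The work goes in short steps, Python scripts to look and compute and a tool call to move; the robot and the scene stay as the last step left them, time stands still between calls to the robot, and variables do not carry over. Pictures are saved under pics/ and viewed, and the job is handed in when it is done.

Besides the shell and the picture viewer there is one more tool, called after ">>>" in YAML: its name, and indented under it one key for each argument. play_rows: Moves the arm, as the interface text tells. Its arguments: {"type":"object","properties":{"motion":{"type":"string"}},"required":["motion"]}

```bash
mkdir -p pics; ls
python3 - <<'E'
from workcell import bot
import cv2,numpy as np
s=bot.read_state()
print(s)
for n in ("scene","top"):
    p=bot.capture(n); cv2.imwrite(f"pics/{n}0.png",p["pixels"][:,:,::-1])
    print(n,p["K"],p["k1"],p["R"],p["t"],p["shot"])
    for t in ["bin_yellow_mid","bin_red_mid","bin_green_mid","bin_blue_mid","bay_yellow","bay_red","bay_green","bay_blue","bay_spare","can_mid"]:
        print(t,[(np.round(np.array(d["position"])*[560,420],1),round(d["confidence"],2)) for d in bot.spot_point(t,p)][:3])
print(bot.read_state()["clock"])
E
```

```text
pics
{'clock': 0.0, 'joint_pos': array([-1.30623033,  0.69000631, -0.19447015,  1.56636141,  0.15727441,
        0.90247026, -0.21512162]), 'dq': array([-0.00086296,  0.00066237, -0.00106865,  0.00124531,  0.0012308 ,
        0.00099966,  0.00175038]), 'tau': array([ 5.69371196e-05, -5.39605308e+01, -1.26646567e+00, -1.58550078e+01,
        9.10081639e-03,  9.34286567e-03, -3.17654792e-05]), 'tool_pos': array([0.14291874, 0.60810049, 0.40386406]), 'eef_rot': array([-3.13973835e+00,  1.37385603e-04,  2.91084200e+00]), 'force': array([ 0.32684057,  0.92734802, -0.57499819]), 'ft_torque': array([0.02032771, 0.00894657, 0.02252211]), 'opening': 0.0851451909267413}
scene [[501.62888575   0.         285.92946979]
 [  0.         501.62888575 201.36743652]
 [  0.           0.           1.        ]] -0.07429654703493556 [[-0.41745493  0.90854167  0.01683489]
 [ 0.55679095  0.27038659 -0.78541386]
 [-0.71813315 -0.31850137 -0.618742  ]] [ 0.14728012 -0.24820826  1.43482736] 1
bin_yellow_mid [(array([212.4, 244.6]), 0.67)]
bin_red_mid [(array([316. , 204.5]), 0.64)]
bin_green_mid [(array([216.7
[... 474 characters left out ...]
19 210.68576334]
 [  0.           0.           1.        ]] -0.016837102633518803 [[ 0.023909   -0.99968284 -0.00791113]
 [-0.99608844 -0.02314819 -0.0852759 ]
 [ 0.08506573  0.00991905 -0.99632597]] [0.07844739 0.54752668 0.98938636] 2
bin_yellow_mid [(array([324. , 169.3]), 0.71)]
bin_red_mid [(array([274.3, 268.3]), 0.75)]
bin_green_mid [(array([375.7, 257.7]), 0.75)]
bin_blue_mid [(array([405.9, 184.5]), 0.84)]
bay_yellow [(array([372.2, 254.7]), 0.57), (array([274.5, 264. ]), 0.3)]
bay_red [(array([398.4, 188.1]), 0.69)]
bay_green [(array([321.8, 169.5]), 0.86)]
bay_blue [(array([276.3, 262. ]), 0.72)]
bay_spare [(array([231.9, 165.6]), 0.88)]
can_mid [(array([178.4, 254. ]), 0.95)]
1.1
```

View pics/scene0.png

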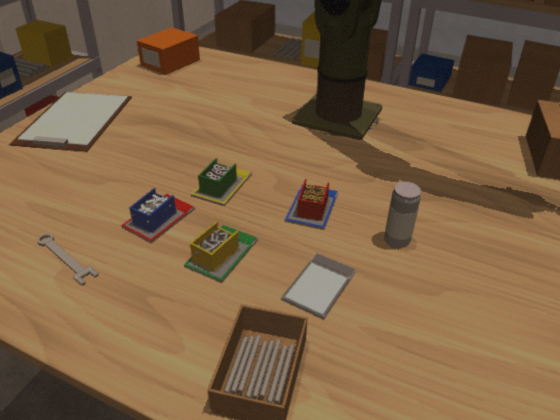

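View pics/top0.png

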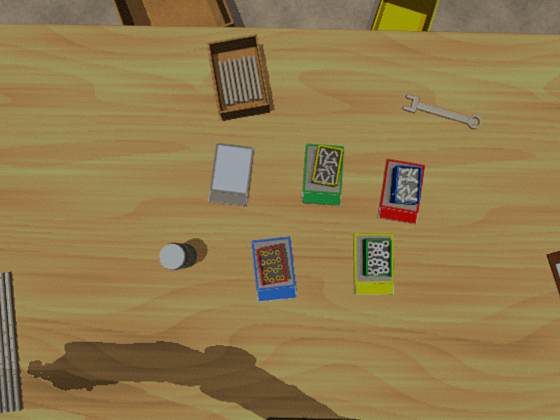

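```bash
cat > h.py <<'E'
from workcell import bot
import cv2,numpy as np
def proj(p,X):
    X=np.atleast_2d(X)@p["R"].T+p["t"]; s=X[:,:2]/X[:,2:]
    r2=(s**2).sum(1,keepdims=True); s=s*(1+p["k1"]*r2)
    return s@np.diag([p["K"][0,0],p["K"][1,1]])+p["K"][:2,2]
def unproj(p,uv,z):
    uv=np.atleast_2d(np.asarray(uv,float)); s0=(uv-p["K"][:2,2])/p["K"][0,0]; s=s0.copy()
    for _ in range(10): s=s0/(1+p["k1"]*(s**2).sum(1,keepdims=True))
    d=np.c_[s,np.ones(len(s))]@p["R"]; C=-p["R"].T@p["t"]
    return C+d*((z-C[2])/d[:,2:])
E
python3 - <<'E'
from h import *
p=bot.capture("top"); im=p["pixels"]
c=cv2.resize(im[130:310,200:440],None,fx=3.3,fy=3.3,interpolation=cv2.INTER_CUBIC)
cv2.imwrite("pics/c1.png",c[:,:,::-1])
for col in "yellow red green blue spare".split():
    m=bot.masks_of("bay_"+col,p)
    ro=m[0]["region"].astype(np.uint8) if m else None
    if m:
        pts=np.argwhere(ro)[:,::-1]
        W=unproj(p,pts,0.006)[:,:2]*1000
        r=cv2.minAreaRect(W.astype(np.float32)); print(col,m[0]["confidence"],ro.sum(),np.round(r[0],1),np.round(r[1],1),round(r[2],1))
E
```

```text
yellow 0.95 1286 [ 436.2 -123.8] [132.9  90.5] 1.3
red 0.65 1100 [ 597.8 -184.7] [ 87.1 134.9] 81.3
green 0.88 1091 [631.6  -9.8] [ 85.8 133.3] 87.7
blue 0.76 1390 [419.9  94.4] [134.1  86.4] 7.8
spare 0.9 2222 [627.7 194.5] [ 85.8 133.9] 84.3
```

View pics/c1.png

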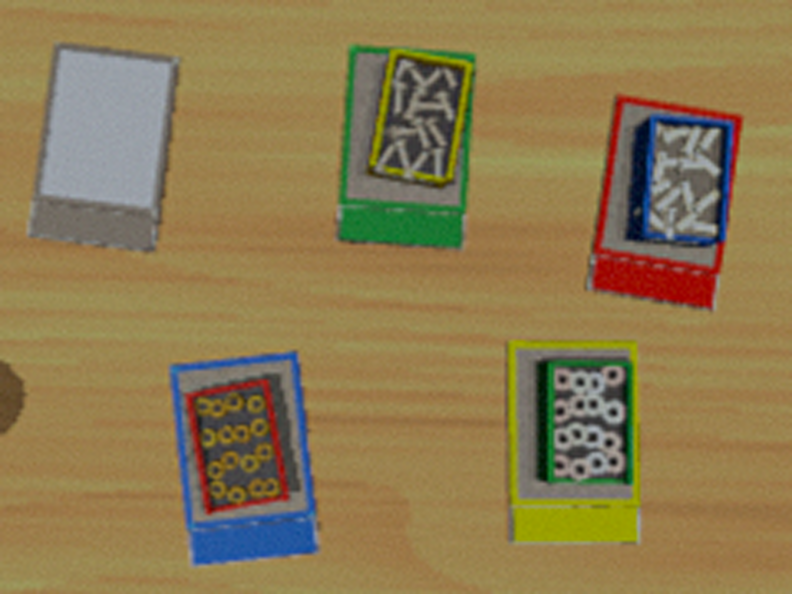

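```bash
cat >> h.py <<'E'
from scipy.optimize import minimize
def corners(x,y,yaw,z0=0.006):
    P=[]
    for sx in(-39,39):
        for sy in(-27,27):
            for z in (0,32 if sx<0 else 46): P.append([sx,sy,z])
    P=np.array(P)/1000; c,s=np.cos(yaw),np.sin(yaw)
    return np.c_[x+c*P[:,0]-s*P[:,1],y+s*P[:,0]+c*P[:,1],z0+P[:,2]]
def poly_img(uv,sh=(420,560)):
    m=np.zeros(sh,np.uint8); h=cv2.convexHull(uv.astype(np.float32))
    cv2.fillConvexPoly(m,np.round(h*256).astype(np.int32),1,cv2.LINE_8,8); return m
def fit(views,x0,poly):
    # views: list of (pic,mask); soft IoU by blurred masks
    bl=[cv2.GaussianBlur(m.astype(np.float32),(0,0),1.5) for _,m in views]
    def cost(q):
        e=0
        for (p,m),b in zip(views,bl):
            r=cv2.GaussianBlur(poly_img(proj(p,poly(q[0]/1e3,q[1]/1e3,q[2]/50)) ).astype(np.float32),(0,0),1.5)
            e+=((r-b)**2).sum()/b.sum()
        return e
    best=None
    for dy in (-15,-8,0,8,15):
        x=np.array(x0,float); x[2]+=dy*np.pi/180
        sx=x*[1e3,1e3,50]
        o=minimize(cost,sx,method="Nelder-Mead",options=dict(initial_simplex=np.vstack([sx]+[sx+5*np.eye(3)[i] for i in range(3)]),xatol=.05,fatol=1e-4))
        if best is None or o.fun<best.fun: best=o
    return best.x/[1e3,1e3,50],best.fun
def plate(x,y,yaw,z0=0.006):
    P=np.array([[a,b,0] for a in(-76,54) for b in(-42,42)])/1000; c,s=np.cos(yaw),np.sin(yaw)
    return np.c_[x+c*P[:,0]-s*P[:,1],y+s*P[:,0]+c*P[:,1],z0+P[:,2]]
E
python3 - <<'E'
from h import *
ps=[bot.capture("top"),bot.capture("scene")]
mk={}
for col in "yellow red green blue spare".split():
    for k in ("bin_%s_mid","bay_%s"):
        n=k%col
        if n=="bin_spare_mid":continue
        for i,p in enumerate(ps):
            m=bot.masks_of(n,p)
            mk[n,i]=m[0]["region"] if m else None
            if m: print(n,i,m[0]["confidence"],m[0]["region"].sum(),np.round(np.array(m[0]["position"])*[560,420]),end=' | ')
    print()
for col in "yellow red green blue".split():
    n="bin_%s_mid"%col
    for vs in ([0],[1],[0,1]):
        v=[(ps[i],mk[n,i]) for i in vs if mk[n,i] is not None]
        if not v: continue
        uv=np.argwhere(v[0][1]).mean(0)[::-1]; x0=unproj(v[0][0],uv,0.03)[0]
        q,f=fit(v,[x0[0],x0[1],0.],corners); print(n,vs,np.round(q[:2]*1e3,1),np.round(np.degrees(q[2]),1),round(f,3))
on=dict(yellow="green",green="yellow",red="blue",blue="red",spare=None)
for col in on:
  for i in (0,1):
    b=mk["bay_"+col,i]
    if b is None: continue
    b=b.copy()
    if on[col]:
        mm=mk["bin_%s_mid"%on[col],i]
        if mm is None: continue
        b|=mm
    v=(ps[i],b)
    x0=unproj(ps[i],np.argwhere(b).mean(0)[::-1],.006)[0]
    q,f=fit([v],[x0[0],x0[1],0],plate); print("bay",col,i,np.round(q[:2]*1e3,1),np.round(np.degrees(q[2]),1),round(f,3))
m=bot.masks_of("can_mid",ps[0])[0]["region"]
print("can",unproj(ps[0],np.argwhere(m).mean(0)[::-1],.1))
E
```

```text
bin_yellow_mid 0 0.94 1065 [327. 169.] | bin_yellow_mid 1 0.83 1552 [213. 248.] | bay_yellow 0 0.69 1318 [369. 274.] | 
bin_red_mid 0 0.88 964 [274. 263.] | bin_red_mid 1 0.6 961 [313. 204.] | bay_red 0 0.97 1181 [388. 208.] | bay_red 1 0.67 958 [163. 225.] | 
bin_green_mid 0 0.75 1186 [406. 185.] | bin_green_mid 1 0.55 982 [217. 177.] | bay_green 0 0.9 1251 [314. 187.] | bay_green 1 0.71 1020 [225. 261.] | 
bin_blue_mid 0 0.9 1095 [405. 182.] | bin_blue_mid 1 0.69 1332 [155. 213.] | bay_blue 0 0.83 1441 [279. 284.] | bay_blue 1 0.77 754 [310. 218.] | 
bay_spare 0 0.65 2273 [232. 174.] | bay_spare 1 0.79 2678 [317. 286.] | 
bin_yellow_mid [0] [645.8 -15. ] -9.7 0.003
bin_yellow_mid [1] [644.6 -17. ] -5.1 0.018
bin_yellow_mid [0, 1] [645.7 -15.8] -7.7 0.03
bin_red_mid [0] [429.6  97.5] 11.0 0.005
bin_red_mid [1] [429.1  97.2] 13.5 0.006
bin_red_mid [0, 1] [429.2  97.5] 12.5 0.014
bin_green_mid [0] [ 608.9 -189.2] -3.6 0.004
bin_green_mid [1] [ 447.1 -129.7] 5.4 0.011
bin_green_mid [0, 1] [ 607.9 -190.3] 4.9 2.084
bin_blue_mid [0] [ 608.  -188.3] -2.1 0.017
bin_blue_mid [1] [ 605.6 -190.1] 0.5 0.014
bin_blue_mid [0, 1] [ 607.9 -188.9] -1.8 0.033
bay yellow 0 [ 629.  -199.8] -11.9 0.77
bay green 0 [642.3 -10.3] -2.7 0.003
bay green 1 [647. -14.] 2.0 0.108
bay red 0 [ 608.1 -184.9] -7.7 0.006
bay red 1 [ 612.9 -187.5] -8.2 0.156
bay blue 0 [430.8  95.3] 7.7 0.004
bay blue 1 [436.8  96.3] 6.8 0.028
bay spare 0 [637.8 193.2] -6.1 0.003
bay spare 1 [642.2 193.9] -5.7 0.007
can [[0.44377974 0.28659449 0.1       ]]
```

```bash
cat > go.py <<'E'
import sys,numpy as np
from workcell import bot
from scipy.spatial.transform import Rotation as Ro
def go(*targets):
    s=bot.read_state(); R0=Ro.from_euler("xyz",s["eef_rot"]); p=np.array(s["tool_pos"])
    print("t",round(s["clock"],2),"pos",np.round(p,4),"rpy",np.round(np.degrees(s["eef_rot"]),2),"open",round(s["opening"],4),"F",np.round(s["force"],1))
    for x,y,z,yaw in targets:
        T=Ro.from_euler("xyz",[np.pi,0,np.radians(yaw)])
        d=R0.inv().apply(np.array([x,y,z])-p); w=np.degrees((R0.inv()*T).as_rotvec())
        print("  ->",np.round(d,4),np.round(w,2), "dist",round(np.linalg.norm(d),3))
if __name__=="__main__":
    a=list(map(float,sys.argv[1:])); go(*[a[i:i+4] for i in range(0,len(a),4)])
E
python3 go.py .6457 -.0155 .33 170.5  .6457 -.0155 .19 170.5
```

```text
t 2.45 pos [0.1429 0.6084 0.4047] rpy [180.    -0.   166.78] open 0.0853 F [ 0.5 -0.7 -0.9]
  -> [-0.6321 -0.4924  0.0747] [ 0.   -0.   -3.72] dist 0.805
  -> [-0.6321 -0.4924  0.2147] [ 0.   -0.   -3.72] dist 0.83
```

>>> play_rows:
  motion: "1 -0.025 -0.02 0 0 0 0; 1 -0.055 -0.043 0 0 0 0; 1 -0.086 -0.067 0 0 0 0; 1 -0.118 -0.092 0 0 0 -1; 1 -0.15 -0.117 0 0 0 -1; 1 -0.182 -0.142 0 0 0 -2; 1 -0.214 -0.167 0 0 0 -2; 1 -0.246 -0.192 0 0 0 -3; 1 -0.278 -0.217 0 0 0 -3.7; 1 -0.31 -0.242 0 0 0 -3.7; 1 -0.342 -0.267 0 0 0 -3.7; 1 -0.374 -0.292 0 0 0 -3.7"

```text
clock: 3.45
tool_pos: [0.4413, 0.2369, 0.4049]
eef_rot: [3.141, 0.0, 2.975]
force: [0.4, 0.6, -0.4]
opening: 0.0853
```

```bash
python3 go.py .6457 -.0155 .33 170.5  .6457 -.0155 .19 170.5
```

```text
t 3.45 pos [0.4413 0.2369 0.4049] rpy [1.7997e+02 3.0000e-02 1.7048e+02] open 0.0853 F [ 0.4  0.6 -0.4]
  -> [-0.2433 -0.2152  0.075 ] [ 0.03  0.03 -0.02] dist 0.333
  -> [-0.2432 -0.2152  0.215 ] [ 0.03  0.03 -0.02] dist 0.389
```

>>> play_rows:
  motion: "1 -0.03 -0.027 0.01 0 0 0; 1 -0.06 -0.053 0.018 0 0 0; 1 -0.09 -0.08 0.026 0 0 0; 1 -0.12 -0.106 0.034 0 0 0; 1 -0.15 -0.133 0.042 0 0 0; 1 -0.18 -0.159 0.05 0 0 0; 1 -0.208 -0.184 0.06 0 0 0; 1 -0.23 -0.204 0.08 0 0 0; 1 -0.24 -0.212 0.1 0 0 0; 1 -0.243 -0.215 0.12 0 0 0; 1 -0.243 -0.215 0.13 0 0 0; 1 -0.243 -0.215 0.13 0 0 0"

```text
clock: 4.45
tool_pos: [0.6443, -0.0152, 0.2724]
eef_rot: [-3.141, -0.005, 2.975]
force: [-0.7, 0.1, -0.2]
opening: 0.0857
```

```bash
python3 go.py .6457 -.0155 .19 170.5
python3 - <<'E'
from h import *
p=bot.capture("scene"); im=p["pixels"]
cv2.imwrite("pics/s2.png",im[:,:,::-1])
E
```

```text
t 4.45 pos [ 0.6443 -0.0152  0.2724] rpy [-179.99   -0.27  170.48] open 0.0857 F [-0.7  0.1 -0.2]
  -> [-0.0018  0.      0.0824] [-0.01 -0.27 -0.02] dist 0.082
```

View pics/s2.png

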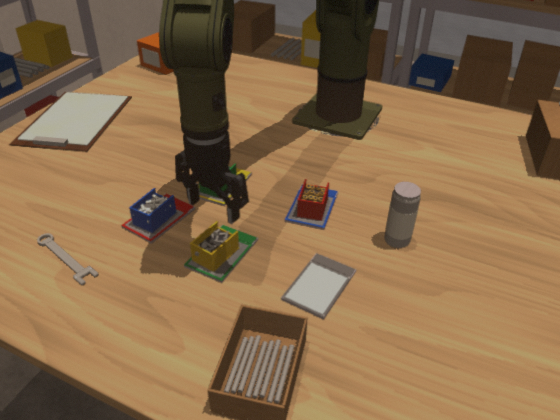

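>>> play_rows:
  motion: "1 -0.001 0 0.015 0 0 0; 1 -0.002 0 0.035 0 0 0; 1 -0.002 0 0.055 0 0 0; 1 -0.002 0 0.07 0 0 0; 1 -0.002 0 0.08 0 0 0; 1 -0.002 0 0.082 0 0 0; 1 -0.002 0 0.082 0 0 0; 0 -0.002 0 0.082 0 0 0; 0 -0.002 0 0.082 0 0 0; 0 -0.002 0 0.082 0 0 0; 0 -0.002 0 0.082 0 0 0; 0 -0.002 0 0.082 0 0 0"

```text
clock: 5.5
tool_pos: [0.6471, -0.0153, 0.1936]
eef_rot: [3.142, -0.0, 2.976]
force: [-0.7, -1.7, 6.4]
opening: 0.0531
```

>>> play_rows:
  motion: "0 0 0 0 0 0 0; 0 0 0 0 0 0 0; 0 0 0 0 0 0 0; 0 0 0 -0.005 0 0 0; 0 0 0 -0.015 0 0 0; 0 0 0 -0.03 0 0 0; 0 0 0 -0.045 0 0 0; 0 0 0 -0.06 0 0 0; 0 0 0 -0.075 0 0 0; 0 0 0 -0.09 0 0 0; 0 0 0 -0.1 0 0 0; 0 0 0 -0.1 0 0 0"

```text
clock: 6.5
tool_pos: [0.648, -0.0152, 0.2964]
eef_rot: [3.14, 0.005, 2.976]
force: [-0.1, -0.0, -4.6]
opening: 0.0528
```

```bash
python3 go.py .6390 .1935 .3 174  .639 .1935 .192 174
python3 - <<'E'
from h import *
p=bot.capture("scene"); im=p["pixels"]
cv2.imwrite("pics/s3.png",im[:,:,::-1])
E
```

```text
t 6.5 pos [ 0.648  -0.0152  0.2964] rpy [179.92   0.26 170.5 ] open 0.0528 F [-0.1 -0.  -4.6]
  -> [ 0.0433  0.2043 -0.0036] [ 0.07  0.26 -3.5 ] dist 0.209
  -> [0.0438 0.2042 0.1044] [ 0.07  0.26 -3.5 ] dist 0.233
```

View pics/s3.png

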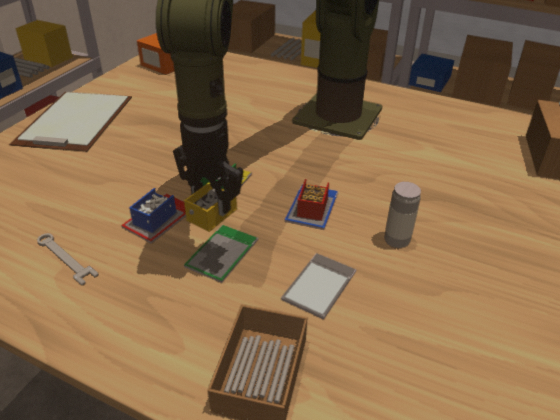

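>>> play_rows:
  motion: "0 0.004 0.015 0 0 0 0; 0 0.009 0.04 0 0 0 -1; 0 0.015 0.07 0 0 0 -2; 0 0.021 0.1 0 0 0 -3; 0 0.028 0.13 0 0 0 -3.5; 0 0.034 0.16 0 0 0 -3.5; 0 0.04 0.185 0 0 0 -3.5; 0 0.043 0.2 0.01 0 0 -3.5; 0 0.0435 0.204 0.025 0 0 -3.5; 0 0.0435 0.204 0.045 0 0 -3.5; 0 0.0435 0.204 0.06 0 0 -3.5; 0 0.0435 0.204 0.065 0 0 -3.5"

```text
clock: 7.55
tool_pos: [0.6368, 0.1912, 0.2255]
eef_rot: [-3.137, -0.004, 3.036]
force: [0.1, -0.2, -5.2]
opening: 0.0533
```

```bash
python3 go.py .639 .1935 .193 174
```

```text
t 7.55 pos [0.6368 0.1912 0.2255] rpy [-179.74   -0.23  173.98] open 0.0533 F [ 0.1 -0.2 -5.2]
  -> [-0.0021  0.0026  0.0324] [-0.26 -0.23 -0.02] dist 0.033
```

>>> play_rows:
  motion: "0 -0.002 0.0025 0.01 0 0 0; 0 -0.002 0.0025 0.02 0 0 0; 0 -0.002 0.0025 0.028 0 0 0; 0 -0.002 0.0025 0.032 0 0 0; 0 -0.002 0.0025 0.033 0 0 0; 0.9 -0.002 0.0025 0.033 0 0 0; 0.9 -0.002 0.0025 0.033 0 0 0; 0.9 -0.002 0.0025 0.033 0 0 0; 1 -0.002 0.0025 0.03 0 0 0; 1 -0.002 0.0025 0.01 0 0 0; 1 -0.002 0.0025 -0.03 0 0 0; 1 -0.002 0.0025 -0.07 0 0 0"

```text
clock: 8.55
tool_pos: [0.6388, 0.1936, 0.2954]
eef_rot: [-3.136, -0.007, 3.037]
force: [0.5, 0.5, 0.4]
opening: 0.0853
```

```bash
cat > look.py <<'E'
import sys
from h import *
# usage: look.py out bins..., bays: with 'bay:col:bincol_or_-'
out=sys.argv[1]
ps=[bot.capture("top"),bot.capture("scene")]
cv2.imwrite(f"pics/{out}_t.png",ps[0]["pixels"][:,:,::-1]); cv2.imwrite(f"pics/{out}_s.png",ps[1]["pixels"][:,:,::-1])
c=cv2.resize(ps[0]["pixels"][130:310,200:440],None,fx=3.3,fy=3.3,interpolation=cv2.INTER_CUBIC); cv2.imwrite(f"pics/{out}_c.png",c[:,:,::-1])
for a in sys.argv[2:]:
  for i,p in enumerate(ps):
    if a.startswith("bay:"):
        _,col,b=a.split(":"); n="bay_"+col
    else: n="bin_%s_mid"%a
    ms=bot.masks_of(n,p)
    if not ms: print(n,i,"none"); continue
    if a.startswith("bay:") and b!="-":
        mb=bot.masks_of("bin_%s_mid"%b,p)
        if not mb: print(n,i,"nobin"); continue
        ms=ms[:1]; ms[0]["region"]=ms[0]["region"]|mb[0]["region"]
    for m in ms[:2]:
        r=m["region"]; uv=np.argwhere(r).mean(0)[::-1]
        x0=unproj(p,uv,0.006 if "bay" in n else .03)[0]
        q,f=fit([(p,r)],[x0[0],x0[1],0.],plate if "bay" in n else corners)
        print(n,"top scene".split()[i],round(m["confidence"],2),np.round(uv),np.round(q[:2]*1e3,1),round(np.degrees(q[2]),1),"err",round(f,3))
s=bot.read_state(); print(round(s["clock"],2),s["tool_pos"])
E
python3 look.py l1 yellow green bay:green:- bay:yellow:green
```

```text
bin_yellow_mid top 0.47 [323. 174.] [637.5  -8.1] 8.6 err 0.415
bin_yellow_mid scene 0.95 [316. 280.] [637.9 192.2] -2.9 err 0.008
bin_green_mid top 0.73 [377. 257.] [ 450.2 -127.6] 0.3 err 0.003
bin_green_mid scene 0.59 [216. 179.] [ 447.7 -128.1] 3.0 err 0.006
bin_green_mid scene 0.4 [320. 294.] [664.8 211.5] -5.4 err 0.998
bay_green top 0.59 [322. 174.] [643.3 -10.2] -2.6 err 0.006
bay_green top 0.31 [176. 256.] [446.7 307.8] -16.1 err 1.583
bay_green scene 0.87 [220. 253.] [647.6  -9.6] -3.4 err 0.007
bay_yellow top 0.76 [374. 262.] [ 448.2 -124.7] 3.4 err 0.044
bay_yellow scene 0.75 [219. 183.] [ 450.1 -127.2] 8.1 err 0.098
9.15 [0.63917705 0.19372538 0.29450125]
```

View pics/l1_c.png

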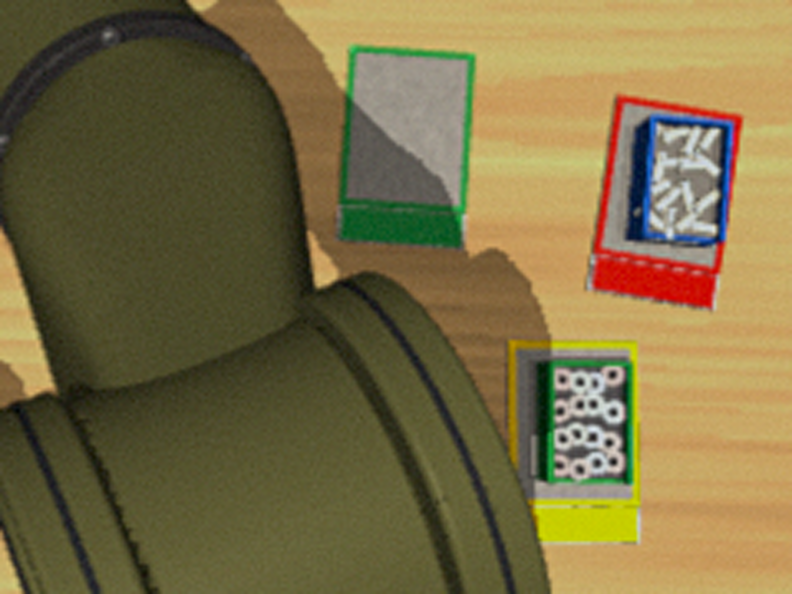

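```bash
python3 go.py .4495 -.1278 .28 180.5
```

```text
t 9.15 pos [0.6392 0.1937 0.2945] rpy [-179.7    -0.32  173.98] open 0.0854 F [ 0.2  0.7 -0.6]
  -> [ 0.1548 -0.3396  0.0171] [-0.28 -0.33 -6.52] dist 0.374
```

>>> play_rows:
  motion: "1 0.009 -0.02 0 0 0 0; 1 0.023 -0.05 0 0 0 -1; 1 0.038 -0.083 0 -0.1 -0.1 -2; 1 0.053 -0.116 0 -0.2 -0.2 -3; 1 0.068 -0.149 0 -0.3 -0.3 -4; 1 0.083 -0.182 0 -0.3 -0.3 -5; 1 0.098 -0.215 0 -0.3 -0.3 -6; 1 0.113 -0.248 0 -0.3 -0.3 -6.5; 1 0.128 -0.281 0.005 -0.3 -0.3 -6.5; 1 0.142 -0.311 0.01 -0.3 -0.3 -6.5; 1 0.152 -0.333 0.017 -0.3 -0.3 -6.5; 1 0.155 -0.34 0.025 -0.3 -0.3 -6.5"

```text
clock: 10.15
tool_pos: [0.4465, -0.1324, 0.2719]
eef_rot: [-3.139, -0.004, -3.14]
force: [0.2, 0.1, -0.1]
opening: 0.0854
```

```bash
python3 go.py .4495 -.1278 .193 180.5
```

```text
t 10.15 pos [ 0.4465 -0.1324  0.2719] rpy [-179.86   -0.22 -179.89] open 0.0854 F [ 0.2  0.1 -0.1]
  -> [-0.0033  0.0048  0.0788] [-0.14 -0.22 -0.39] dist 0.079
```

>>> play_rows:
  motion: "1 -0.003 0.004 0.015 0 0 0; 1 -0.003 0.005 0.035 0 0 -0.4; 1 -0.003 0.005 0.055 0 -0.2 -0.4; 1 -0.003 0.005 0.07 0 -0.2 -0.4; 1 -0.003 0.005 0.078 0 -0.2 -0.4; 1 -0.003 0.005 0.079 0 -0.2 -0.4; 1 -0.003 0.005 0.079 0 -0.2 -0.4; 0 -0.003 0.005 0.079 0 -0.2 -0.4; 0 -0.003 0.005 0.079 0 -0.2 -0.4; 0 -0.003 0.005 0.079 0 -0.2 -0.4; 0 -0.003 0.005 0.079 0 -0.2 -0.4; 0 -0.003 0.005 0.079 0 -0.2 -0.4"

```text
clock: 11.15
tool_pos: [0.4494, -0.1276, 0.1939]
eef_rot: [-3.139, 0.001, -3.133]
force: [-0.6, 1.3, 5.5]
opening: 0.053
```

>>> play_rows:
  motion: "0 0 0 0 0 0 0; 0 0 0 0 0 0 0; 0 0 0 0 0 0 0; 0 0 0 -0.005 0 0 0; 0 0 0 -0.015 0 0 0; 0 0 0 -0.03 0 0 0; 0 0 0 -0.045 0 0 0; 0 0 0 -0.06 0 0 0; 0 0 0 -0.075 0 0 0; 0 0 0 -0.09 0 0 0; 0 0 0 -0.1 0 0 0; 0 0 0 -0.1 0 0 0"

```text
clock: 12.15
tool_pos: [0.4494, -0.1277, 0.2957]
eef_rot: [-3.138, 0.004, -3.133]
force: [0.7, 0.3, -4.2]
opening: 0.0533
```

```bash
python3 look.py l2 bay:yellow:- ; python3 go.py .6440 -.0100 .3 177.3 .6440 -.0100 .195 177.3
```

```text
bay_yellow top 0.68 [368. 268.] [ 445.6 -118.7] 5.5 err 0.593
bay_yellow top 0.68 [229. 167.] [643.7 194.8] 1.7 err 1.005
bay_yellow scene 0.55 [221. 184.] [ 449.7 -123.9] 2.0 err 0.011
12.35 [ 0.44886833 -0.12743573  0.29327727]
t 12.35 pos [ 0.4489 -0.1274  0.2933] rpy [-179.86   -0.   -179.5 ] open 0.053 F [ 0.5 -0.2 -4.1]
  -> [-0.1961  0.1157 -0.007 ] [-0.14 -0.    3.2 ] dist 0.228
  -> [-0.1962  0.116   0.098 ] [-0.14 -0.    3.2 ] dist 0.248
```

View pics/l2_s.png

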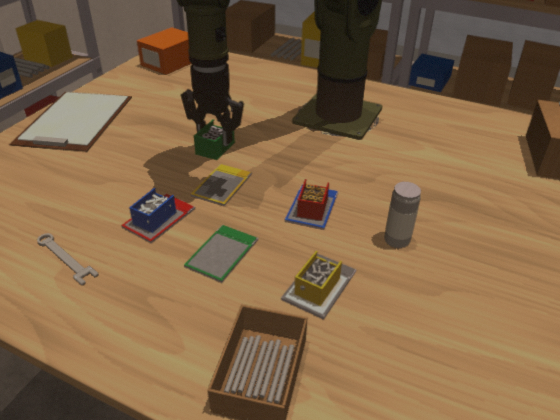

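>>> play_rows:
  motion: "0 -0.013 0.008 0 0 0 0; 0 -0.036 0.021 0 0 0 1; 0 -0.062 0.037 0 0 0 2; 0 -0.09 0.053 0 0 0 3; 0 -0.118 0.07 0 0 0 3.2; 0 -0.146 0.086 0 0 0 3.2; 0 -0.172 0.101 0 0 0 3.2; 0 -0.19 0.112 0.01 0 0 3.2; 0 -0.196 0.116 0.025 0 0 3.2; 0 -0.196 0.116 0.045 0 0 3.2; 0 -0.196 0.116 0.06 0 0 3.2; 0 -0.196 0.116 0.063 0 0 3.2"

```text
clock: 13.35
tool_pos: [0.6418, -0.0098, 0.2254]
eef_rot: [-3.137, -0.008, 3.095]
force: [-0.9, -0.5, -4.4]
opening: 0.0531
```

```bash
python3 go.py .644 -.01 .193 177.3
```

```text
t 13.35 pos [ 0.6418 -0.0098  0.2254] rpy [-179.76   -0.48  177.36] open 0.0531 F [-0.9 -0.5 -4.4]
  -> [-0.0025  0.0001  0.0324] [-0.24 -0.48  0.06] dist 0.032
```

>>> play_rows:
  motion: "0 -0.0025 0 0.01 0 -0.3 0; 0 -0.0025 0 0.02 -0.2 -0.4 0; 0 -0.0025 0 0.028 -0.2 -0.4 0; 0 -0.0025 0 0.032 -0.2 -0.4 0; 0 -0.0025 0 0.033 -0.2 -0.4 0; 0.9 -0.0025 0 0.033 -0.2 -0.4 0; 0.9 -0.0025 0 0.033 -0.2 -0.4 0; 0.9 -0.0025 0 0.033 -0.2 -0.4 0; 1 -0.0025 0 0.03 -0.2 -0.4 0; 1 -0.0025 0 0.01 -0.2 -0.4 0; 1 -0.0025 0 -0.03 -0.2 -0.4 0; 1 -0.0025 0 -0.07 -0.2 -0.4 0"

```text
clock: 14.35
tool_pos: [0.6443, -0.0097, 0.2954]
eef_rot: [-3.141, -0.005, 3.096]
force: [1.5, -0.2, 0.1]
opening: 0.0854
```

```bash
python3 look.py l3 yellow green bay:yellow:-; python3 go.py .639 .1935 .27 174
```

```text
bin_yellow_mid top 0.56 [230. 167.] [636.9 193.7] -6.3 err 0.007
bin_yellow_mid scene 0.61 [316. 279.] [636.1 191.2] -3.0 err 0.011
bin_green_mid top 0.89 [321. 174.] [626.7  -7. ] 1.5 err 0.471
bin_green_mid scene 0.69 [218. 247.] [642.3  -9.4] 0.5 err 0.01
bay_yellow top 0.64 [373. 264.] [ 448.5 -123.6] 1.9 err 0.005
bay_yellow scene 0.98 [213. 191.] [ 465. -128.] 9.9 err 0.628
14.75 [ 0.64425923 -0.00979939  0.29385572]
t 14.75 pos [ 0.6443 -0.0098  0.2939] rpy [-179.94   -0.25  177.36] open 0.0852 F [-0.1  0.1  0.1]
  -> [0.0145 0.2029 0.0237] [-0.07 -0.25  3.36] dist 0.205
```

View pics/l3_c.png

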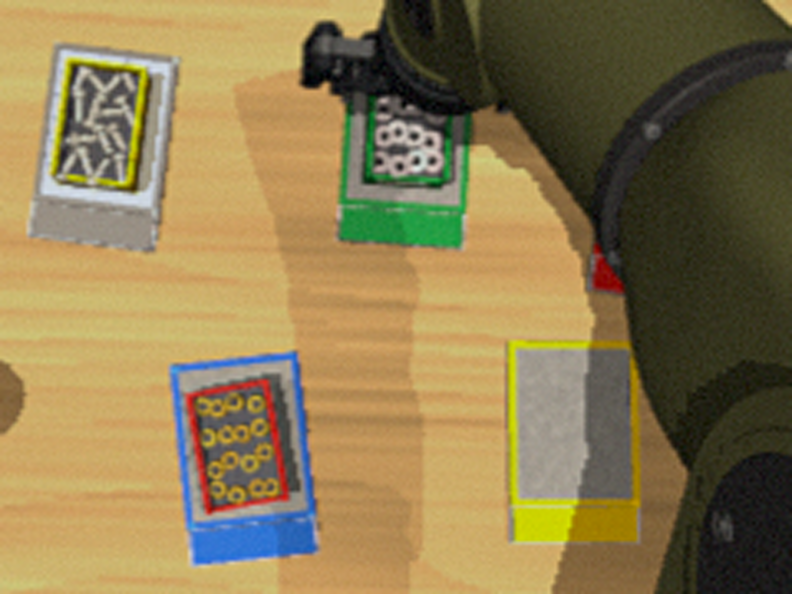

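>>> play_rows:
  motion: "1 0.001 0.015 0 0 0 0; 1 0.003 0.04 0 0 0 1; 1 0.005 0.07 0 0 0 2; 1 0.007 0.1 0 0 0 3; 1 0.009 0.13 0 0 0 3.4; 1 0.012 0.16 0 0 -0.2 3.4; 1 0.014 0.185 0.005 0 -0.2 3.4; 1 0.0155 0.2 0.015 0 -0.2 3.4; 1 0.0155 0.203 0.025 0 -0.2 3.4; 1 0.0155 0.203 0.035 0 -0.2 3.4; 1 0.0155 0.203 0.04 0 -0.2 3.4; 1 0.0155 0.203 0.04 0 -0.2 3.4"

```text
clock: 15.75
tool_pos: [0.6376, 0.1912, 0.2514]
eef_rot: [-3.137, -0.004, 3.034]
force: [-0.1, -0.2, 0.7]
opening: 0.0854
```

```bash
python3 go.py .638 .1935 .193 174
```

```text
t 15.75 pos [0.6376 0.1912 0.2514] rpy [-179.71   -0.22  173.84] open 0.0854 F [-0.1 -0.2  0.7]
  -> [-0.0004  0.0026  0.0584] [-0.29 -0.22 -0.16] dist 0.058
```

>>> play_rows:
  motion: "1 0 0.002 0.01 -0.1 -0.1 0; 1 0 0.0025 0.025 -0.2 -0.2 0; 1 0 0.0025 0.04 -0.2 -0.2 -0.2; 1 0 0.0025 0.052 -0.2 -0.2 -0.2; 1 0 0.0025 0.058 -0.2 -0.2 -0.2; 1 0 0.0025 0.0585 -0.2 -0.2 -0.2; 1 0 0.0025 0.0585 -0.2 -0.2 -0.2; 0 0 0.0025 0.0585 -0.2 -0.2 -0.2; 0 0 0.0025 0.0585 -0.2 -0.2 -0.2; 0 0 0.0025 0.0585 -0.2 -0.2 -0.2; 0 0 0.0025 0.0585 -0.2 -0.2 -0.2; 0 0 0.0025 0.0585 -0.2 -0.2 -0.2"

```text
clock: 16.75
tool_pos: [0.638, 0.1933, 0.1941]
eef_rot: [-3.14, 0.001, 3.037]
force: [-0.6, -0.6, 6.5]
opening: 0.053
```

>>> play_rows:
  motion: "0 0 0 0 0 0 0; 0 0 0 0 0 0 0; 0 0 0 0 0 0 0; 0 0 0 -0.005 0 0 0; 0 0 0 -0.015 0 0 0; 0 0 0 -0.03 0 0 0; 0 0 0 -0.05 0 0 0; 0 0 0 -0.07 0 0 0; 0 0 0 -0.09 0 0 0; 0 0 0 -0.11 0 0 0; 0 0 0 -0.12 0 0 0; 0 0 0 -0.12 0 0 0"

```text
clock: 17.75
tool_pos: [0.6388, 0.194, 0.3178]
eef_rot: [3.14, 0.007, 3.037]
force: [0.7, -0.3, -3.6]
opening: 0.0534
```

```bash
python3 go.py .449 -.1238 .3 181.7 .449 -.1238 .195 181.7
```

```text
t 17.75 pos [0.6388 0.194  0.3178] rpy [179.9    0.39 174.01] open 0.0534 F [ 0.7 -0.3 -3.6]
  -> [ 0.1558 -0.3359  0.0162] [ 0.07  0.39 -7.69] dist 0.371
  -> [ 0.1565 -0.3361  0.1212] [ 0.07  0.39 -7.69] dist 0.39
```

>>> play_rows:
  motion: "0 0.009 -0.02 0 0 0 0; 0 0.023 -0.05 0 0 0 -1; 0 0.037 -0.08 0 0 0 -2; 0 0.052 -0.112 0 0 0 -3; 0 0.067 -0.144 0 0 0.1 -4; 0 0.082 -0.176 0 0 0.2 -5; 0 0.097 -0.208 0 0 0.3 -6; 0 0.112 -0.24 0 0 0.4 -7; 0 0.126 -0.271 0.005 0 0.4 -7.7; 0 0.14 -0.301 0.01 0 0.4 -7.7; 0 0.151 -0.325 0.016 0 0.4 -7.7; 0 0.156 -0.336 0.03 0 0.4 -7.7"

```text
clock: 18.75
tool_pos: [0.4462, -0.1278, 0.2863]
eef_rot: [-3.14, -0.002, -3.117]
force: [0.1, -0.3, -5.5]
opening: 0.0534
```

>>> play_rows:
  motion: "0 0 0 0.01 0 0 0; 0 0 0 0.02 0 0 0; 0 0 0 0.03 0 0 0; 0 0 0 0.03 0 0 0; 0 0 0 0.03 0 0 0"

```text
clock: 19.17
tool_pos: [0.446, -0.1277, 0.2558]
eef_rot: [-3.14, -0.004, -3.117]
force: [0.8, 0.3, -3.1]
opening: 0.0535
```

```bash
python3 go.py .449 -.1238 .194 181.7
```

```text
t 19.17 pos [ 0.446  -0.1277  0.2558] rpy [-179.93   -0.23 -178.59] open 0.0535 F [ 0.8  0.3 -3.1]
  -> [-0.0033  0.0039  0.0618] [-0.07 -0.23 -0.29] dist 0.062
```

>>> play_rows:
  motion: "0 -0.0033 0.0039 0.015 0 -0.2 -0.3; 0 -0.0033 0.0039 0.03 0 -0.2 -0.3; 0 -0.0033 0.0039 0.045 0 -0.2 -0.3; 0 -0.0033 0.0039 0.055 0 -0.2 -0.3; 0 -0.0033 0.0039 0.06 0 -0.2 -0.3; 0 -0.0033 0.0039 0.062 0 -0.2 -0.3; 0.9 -0.0033 0.0039 0.062 0 -0.2 -0.3; 0.9 -0.0033 0.0039 0.062 0 -0.2 -0.3; 0.9 -0.0033 0.0039 0.062 0 -0.2 -0.3; 1 -0.0033 0.0039 0.055 0 -0.2 -0.3; 1 -0.0033 0.0039 0.02 0 -0.2 -0.3; 1 -0.0033 0.0039 -0.02 0 -0.2 -0.3"

```text
clock: 20.17
tool_pos: [0.4487, -0.1234, 0.276]
eef_rot: [-3.14, -0.005, -3.111]
force: [1.1, 0.1, 0.0]
opening: 0.0853
```

```bash
python3 look.py l4 yellow green red bay:spare:-; python3 go.py .4295 .0975 .27 191.7
```

```text
bin_yellow_mid top 0.94 [371. 256.] [ 448.7 -117.6] 2.7 err 1.065
bin_yellow_mid top 0.41 [271. 264.] [429.7  98.7] 13.3 err 0.015
bin_yellow_mid scene 0.77 [219. 178.] [ 443.9 -125. ] 6.4 err 0.014
bin_green_mid top 0.55 [323. 167.] [643.   -9.2] -3.6 err 0.006
bin_green_mid top 0.4 [371. 255.] [ 448.9 -112.6] 0.6 err 1.244
bin_green_mid scene 0.6 [218. 247.] [640.7 -10.5] 0.7 err 0.012
bin_green_mid scene 0.19 [218. 179.] [ 447.7 -125.3] 10.5 err 0.038
bin_red_mid top 0.94 [271. 265.] [428.5  99.6] 10.6 err 0.004
bin_red_mid scene 0.85 [312. 201.] [427.4  96.3] 13.3 err 0.011
bay_spare top 0.71 [230. 174.] [638.1 193.6] -6.1 err 0.003
bay_spare scene 0.64 [318. 286.] [642.9 192.1] -5.7 err 0.018
20.67 [ 0.44906084 -0.12356637  0.27497694]
t 20.67 pos [ 0.4491 -0.1236  0.275 ] rpy [-1.7994e+02 -1.4000e-01 -1.7828e+02] open 0.0854 F [ 0.2 -0.   0. ]
  -> [0.0129 0.2216 0.0048] [-0.05 -0.15 -9.98] dist 0.222
```

View pics/l4_c.png

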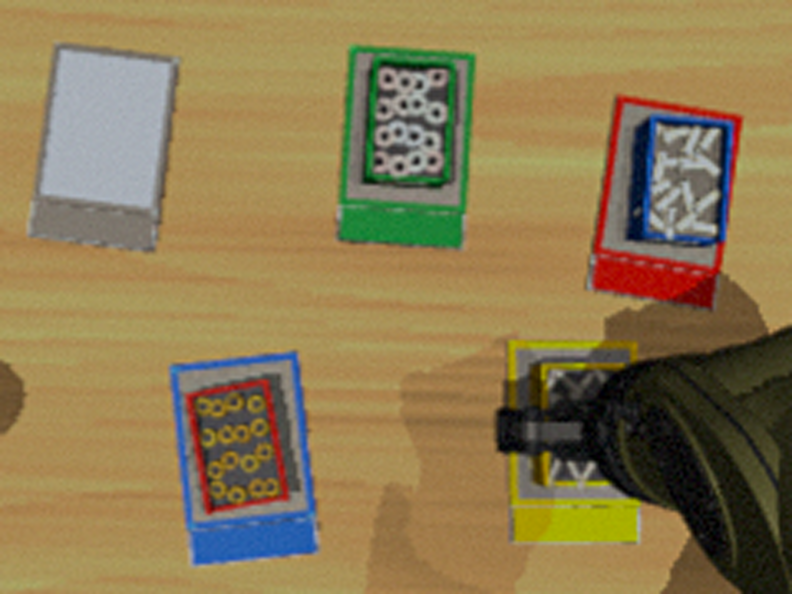

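>>> play_rows:
  motion: "1 0.001 0.015 0 0 0 -1; 1 0.003 0.04 0 0 0 -2; 1 0.005 0.07 0 0 0 -4; 1 0.007 0.1 0 0 0 -6; 1 0.009 0.13 0 0 0 -8; 1 0.011 0.16 0 0 0 -9.6; 1 0.012 0.188 0 0 0 -9.6; 1 0.013 0.21 0.01 0 0 -9.6; 1 0.013 0.22 0.02 0 0 -9.6; 1 0.013 0.222 0.03 0 0 -9.6; 1 0.013 0.222 0.03 0 0 -9.6; 1 0.013 0.222 0.03 0 0 -9.6"

```text
clock: 21.67
tool_pos: [0.4289, 0.0979, 0.2441]
eef_rot: [-3.14, -0.005, -2.943]
force: [-0.2, 0.1, -0.3]
opening: 0.0857
```

```bash
python3 go.py .4295 .098 .193 191.3
```

```text
t 21.67 pos [0.4289 0.0979 0.2441] rpy [-179.9    -0.28 -168.63] open 0.0857 F [-0.2  0.1 -0.3]
  -> [-0.0008  0.      0.0511] [-0.1  -0.28  0.07] dist 0.051
```

>>> play_rows:
  motion: "1 0 0 0.01 0 -0.2 0; 1 -0.0008 0 0.025 0 -0.2 0; 1 -0.0008 0 0.038 0 -0.2 0; 1 -0.0008 0 0.047 0 -0.2 0; 1 -0.0008 0 0.051 0 -0.2 0; 1 -0.0008 0 0.051 0 -0.2 0; 1 -0.0008 0 0.051 0 -0.2 0; 0 -0.0008 0 0.051 0 -0.2 0; 0 -0.0008 0 0.051 0 -0.2 0; 0 -0.0008 0 0.051 0 -0.2 0; 0 -0.0008 0 0.051 0 -0.2 0; 0 -0.0008 0 0.051 0 -0.2 0"

```text
clock: 22.67
tool_pos: [0.4296, 0.0974, 0.1936]
eef_rot: [-3.139, -0.001, -2.944]
force: [-1.4, -1.2, 6.1]
opening: 0.0532
```

>>> play_rows:
  motion: "0 0 0 0 0 0 0; 0 0 0 0 0 0 0; 0 0 0 0 0 0 0; 0 0 0 -0.005 0 0 0; 0 0 0 -0.015 0 0 0; 0 0 0 -0.03 0 0 0; 0 0 0 -0.045 0 0 0; 0 0 0 -0.06 0 0 0; 0 0 0 -0.075 0 0 0; 0 0 0 -0.09 0 0 0; 0 0 0 -0.1 0 0 0; 0 0 0 -0.1 0 0 0"

```text
clock: 23.67
tool_pos: [0.4298, 0.0975, 0.2948]
eef_rot: [-3.14, 0.001, -2.945]
force: [1.0, 1.0, -4.1]
opening: 0.0533
```

```bash
python3 go.py .639 .1935 .3 174 .639 .1935 .194 174
```

```text
t 23.67 pos [0.4298 0.0975 0.2948] rpy [-1.7990e+02  6.0000e-02 -1.6875e+02] open 0.0533 F [ 1.   1.  -4.1]
  -> [-0.2239  0.0534 -0.0051] [-0.09  0.07 17.25] dist 0.23
  -> [-0.2238  0.0536  0.1009] [-0.09  0.07 17.25] dist 0.251
```

>>> play_rows:
  motion: "0 -0.013 0.003 0 0 0 1; 0 -0.04 0.01 0 0 0 3; 0 -0.068 0.016 0 0 0 6; 0 -0.098 0.023 0 0 0 9; 0 -0.128 0.031 0 0 0 12; 0 -0.158 0.038 0 0 0 15; 0 -0.188 0.045 0 0 0 17.2; 0 -0.212 0.051 0.005 0 0 17.2; 0 -0.224 0.0535 0.02 0 0 17.2; 0 -0.224 0.0535 0.04 0 0 17.2; 0 -0.224 0.0535 0.06 0 0 17.2; 0 -0.224 0.0535 0.065 0 0 17.2"

```text
clock: 24.67
tool_pos: [0.6372, 0.1925, 0.2244]
eef_rot: [-3.135, -0.006, 3.039]
force: [-0.7, -1.4, -5.7]
opening: 0.0533
```

```bash
python3 go.py .639 .1935 .194 174
```

```text
t 24.67 pos [0.6372 0.1925 0.2244] rpy [-179.6    -0.35  174.1 ] open 0.0533 F [-0.7 -1.4 -5.7]
  -> [-0.0019  0.0014  0.0304] [-0.4  -0.35  0.1 ] dist 0.03
```

Place, rise, and look at the blue bin.

>>> play_rows:
  motion: "0 -0.002 0.0015 0.01 -0.2 -0.2 0; 0 -0.002 0.0015 0.02 -0.4 -0.3 0; 0 -0.002 0.0015 0.027 -0.4 -0.3 0; 0 -0.002 0.0015 0.03 -0.4 -0.3 0; 0 -0.002 0.0015 0.031 -0.4 -0.3 0; 0.9 -0.002 0.0015 0.031 -0.4 -0.3 0; 0.9 -0.002 0.0015 0.031 -0.4 -0.3 0; 0.9 -0.002 0.0015 0.031 -0.4 -0.3 0; 1 -0.002 0.0015 0.025 -0.4 -0.3 0; 1 -0.002 0.0015 0.01 -0.4 -0.3 0; 1 -0.002 0.0015 -0.03 -0.4 -0.3 0; 1 -0.002 0.0015 -0.07 -0.4 -0.3 0"

```text
clock: 25.67
tool_pos: [0.6393, 0.194, 0.2955]
eef_rot: [-3.141, -0.003, 3.039]
force: [2.1, 0.2, -0.2]
opening: 0.0852
```

```bash
python3 look.py l5 yellow blue red bay:blue:- bay:red:blue; python3 go.py .6075 -.189 .27 178
```

```text
bin_yellow_mid 0 none
bin_yellow_mid scene 0.71 [219. 179.] [ 444.8 -124.2] 6.6 err 0.009
bin_yellow_mid scene 0.66 [321. 293.] [654.5 223.4] 13.4 err 1.143
bin_blue_mid top 0.77 [406. 175.] [ 625.  -191.8] 30.6 err 0.614
bin_blue_mid scene 0.9 [152. 211.] [ 606.4 -189.5] 1.6 err 0.022
bin_red_mid top 0.8 [223. 180.] [598.5 201.5] 35.0 err 2.702
bin_red_mid scene 0.91 [317. 280.] [638.  192.9] -4.8 err 0.009
bay_blue top 0.77 [270. 270.] [427.   99.4] 1.1 err 0.077
bay_blue scene 0.82 [311. 214.] [443.   97.4] 7.6 err 0.933
bay_blue scene 0.2 [223. 190.] [ 457.4 -117.4] -5.0 err 1.161
bay_red top 0.83 [402. 174.] [ 650.  -191.7] -19.7 err 1.246
bay_red scene 0.76 [155. 215.] [ 612.6 -188. ] -6.2 err 0.143
26.37 [0.63968138 0.19420081 0.29381796]
t 26.37 pos [0.6397 0.1942 0.2938] rpy [-1.7998e+02 -9.0000e-02  1.7411e+02] open 0.0857 F [ 0.1 -0.4  0.4]
  -> [-0.0074 -0.3845  0.0239] [-0.01 -0.09 -3.89] dist 0.385
```

View pics/l5_c.png

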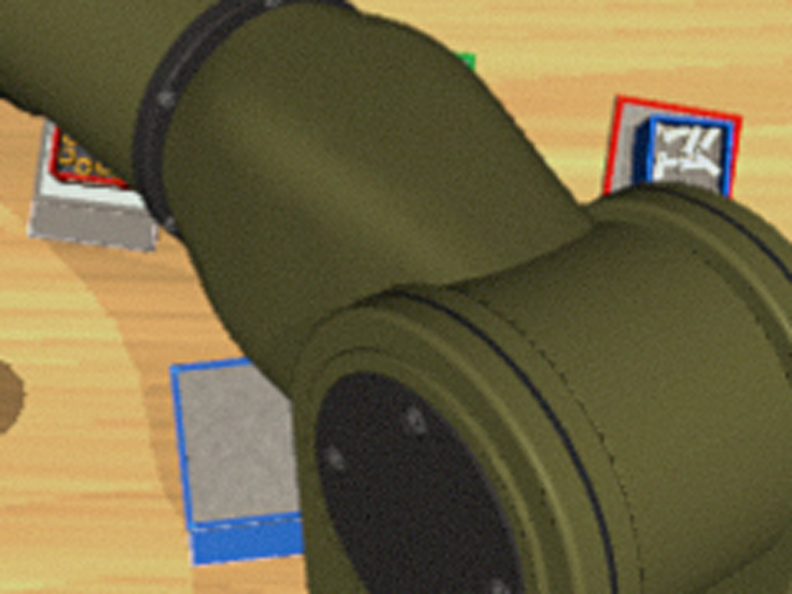

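```bash
python3 -c "
from workcell import bot
print(bot.read_state()['joint_pos'].round(3))"
```

```text
[-0.066  0.936 -0.594  1.5    0.613  0.899  0.606]
```

>>> play_rows:
  motion: "1 0 -0.018 0 0 0 0; 1 -0.001 -0.05 0 0 0 -1; 1 -0.002 -0.085 0 0 0 -2; 1 -0.003 -0.122 0 0 0 -2.9; 1 -0.004 -0.16 0 0 0 -2.9; 1 -0.005 -0.198 0 0 0 -2.9; 1 -0.006 -0.236 0 0 0 -2.9; 1 -0.007 -0.274 0 0 0 -2.9; 1 -0.0075 -0.312 0 0 0 -2.9; 1 -0.008 -0.348 0 0 0 -2.9; 1 -0.0085 -0.374 0.01 0 0 -2.9; 1 -0.0085 -0.3845 0.02 0 0 -2.9"

```text
clock: 27.37
tool_pos: [0.6078, -0.1953, 0.2734]
eef_rot: [-3.137, -0.001, 3.082]
force: [-0.2, -1.2, 0.3]
opening: 0.0854
```

```bash
python3 look.py l6 bay:blue:- red yellow; python3 go.py .6082 -.189 .193 177;  python3 -c "
from workcell import bot
print(bot.read_state()['joint_pos'].round(3))"
```

```text
bay_blue top 0.94 [273. 269.] [430.9  95.8] 7.4 err 0.001
bay_blue scene 0.76 [311. 207.] [436.6  96.3] 6.9 err 0.009
bin_red_mid top 0.67 [229. 167.] [638.5 195.3] -5.9 err 0.014
bin_red_mid scene 0.68 [317. 280.] [638.  193.5] -3.8 err 0.01
bin_red_mid scene 0.48 [312. 207.] [445.9 105.9] -10.2 err 0.195
bin_yellow_mid top 0.87 [375. 258.] [ 448.2 -122.5] 4.5 err 0.009
bin_yellow_mid top 0.47 [371. 268.] [ 395.9 -120.1] 85.5 err 0.404
bin_yellow_mid scene 0.78 [219. 179.] [ 446.1 -124. ] 6.3 err 0.01
27.77 [ 0.60934132 -0.18651591  0.27463116]
t 27.77 pos [ 0.6093 -0.1865  0.2746] rpy [ 1.7993e+02 -2.0000e-02  1.7722e+02] open 0.0855 F [ 0.   0.5 -0.6]
  -> [ 0.001  -0.0026  0.0816] [ 0.07 -0.02  0.22] dist 0.082
[ 0.557  0.938 -0.635  1.614  0.703  0.831  1.149]
```

View pics/l6_c.png

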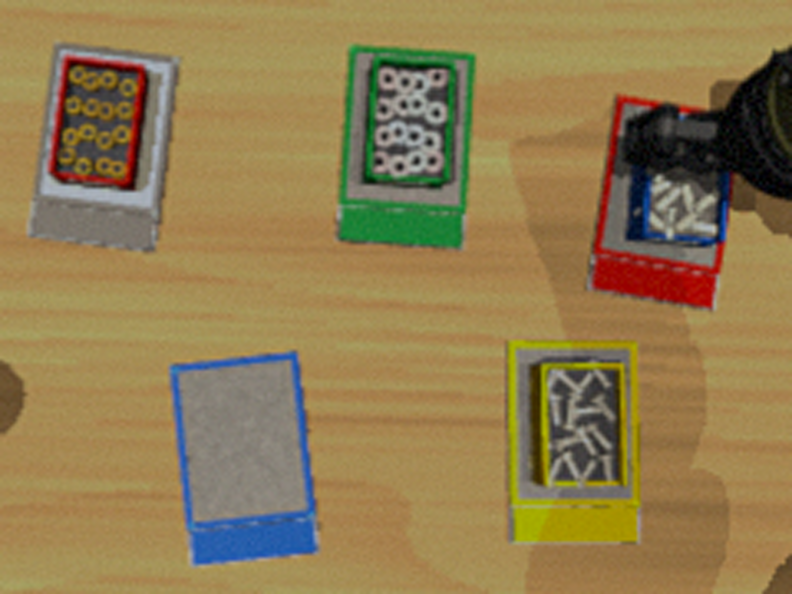

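>>> play_rows:
  motion: "1 0.001 -0.0025 0.015 0 0 0; 1 0.001 -0.0025 0.035 0 0 0.2; 1 0.001 -0.0025 0.055 0 0 0.2; 1 0.001 -0.0025 0.072 0 0 0.2; 1 0.001 -0.0025 0.081 0 0 0.2; 1 0.001 -0.0025 0.082 0 0 0.2; 1 0.001 -0.0025 0.082 0 0 0.2; 0 0.001 -0.0025 0.082 0 0 0.2; 0 0.001 -0.0025 0.082 0 0 0.2; 0 0.001 -0.0025 0.082 0 0 0.2; 0 0.001 -0.0025 0.082 0 0 0.2; 0 0.001 -0.0025 0.082 0 0 0.2"

```text
clock: 28.77
tool_pos: [0.6088, -0.1891, 0.1942]
eef_rot: [3.141, 0.002, 3.089]
force: [-0.4, 0.1, 5.9]
opening: 0.0533
```

>>> play_rows:
  motion: "0 0 0 0 0 0 0; 0 0 0 0 0 0 0; 0 0 0 0 0 0 0; 0 0 0 -0.005 0 0 0; 0 0 0 -0.015 0 0 0; 0 0 0 -0.03 0 0 0; 0 0 0 -0.05 0 0 0; 0 0 0 -0.07 0 0 0; 0 0 0 -0.09 0 0 0; 0 0 0 -0.11 0 0 0; 0 0 0 -0.12 0 0 0; 0 0 0 -0.12 0 0 0"

```text
clock: 29.77
tool_pos: [0.6095, -0.1889, 0.3178]
eef_rot: [3.141, 0.008, 3.089]
force: [0.8, 0.4, -3.7]
opening: 0.053
```

```bash
python3 go.py .4315 .0957 .3 187.5 .4315 .0957 .194 187.5
```

```text
t 29.77 pos [ 0.6095 -0.1889  0.3178] rpy [179.99   0.45 176.99] open 0.053 F [ 0.8  0.4 -3.7]
  -> [0.1929 0.2749 0.0163] [ -0.03   0.45 -10.51] dist 0.336
  -> [0.1937 0.2748 0.1223] [ -0.03   0.45 -10.51] dist 0.358
```

>>> play_rows:
  motion: "0 0.01 0.014 0 0 0 -0.5; 0 0.027 0.038 0 0 0 -2; 0 0.045 0.064 0 0 0 -3.5; 0 0.063 0.09 0 0 0 -5; 0 0.081 0.116 0 0 0 -6.5; 0 0.099 0.141 0 0.1 0 -8; 0 0.117 0.167 0 0 0.2 -9.5; 0 0.135 0.192 0 0 0.3 -10.5; 0 0.153 0.218 0 0 0.4 -10.5; 0 0.171 0.243 0.005 0 0.4 -10.5; 0 0.186 0.264 0.01 0 0.4 -10.5; 0 0.193 0.275 0.02 0 0.4 -10.5"

```text
clock: 30.77
tool_pos: [0.4295, 0.099, 0.2967]
eef_rot: [3.139, 0.001, -3.006]
force: [0.5, 0.5, -3.2]
opening: 0.053
```

>>> play_rows:
  motion: "0 0 0 0.015 0 0 0; 0 0 0 0.03 0 0 0; 0 0 0 0.045 0 0 0; 0 0 0 0.05 0 0 0; 0 0 0 0.05 0 0 0"

```text
clock: 31.18
tool_pos: [0.4292, 0.0993, 0.2457]
eef_rot: [3.14, -0.001, -3.005]
force: [-0.3, -0.9, -4.9]
opening: 0.0527
```

```bash
python3 go.py .4315 .0957 .194 187.5
```

```text
t 31.18 pos [0.4292 0.0993 0.2457] rpy [ 1.7990e+02 -7.0000e-02 -1.7218e+02] open 0.0527 F [-0.3 -0.9 -4.9]
  -> [-0.0018 -0.004   0.0516] [ 0.1  -0.07  0.32] dist 0.052
```

>>> play_rows:
  motion: "0 -0.0018 -0.003 0.012 0 0 0.2; 0 -0.0018 -0.004 0.025 0 0 0.3; 0 -0.0018 -0.004 0.038 0 0 0.3; 0 -0.0018 -0.004 0.047 0 0 0.3; 0 -0.0018 -0.004 0.051 0 0 0.3; 0 -0.0018 -0.004 0.052 0 0 0.3; 0.9 -0.0018 -0.004 0.052 0 0 0.3; 0.9 -0.0018 -0.004 0.052 0 0 0.3; 0.9 -0.0018 -0.004 0.052 0 0 0.3; 1 -0.0018 -0.004 0.045 0 0 0.3; 1 -0.0018 -0.004 0.01 0 0 0.3; 1 -0.0018 -0.004 -0.03 0 0 0.3"

```text
clock: 32.18
tool_pos: [0.4323, 0.0955, 0.2457]
eef_rot: [-3.139, -0.003, -3.011]
force: [1.4, 0.0, -0.4]
opening: 0.0853
```

```bash
python3 look.py l7 blue bay:red:- red; python3 go.py .6387 .194 .26 174;  python3 -c "
from workcell import bot
print(bot.read_state()['joint_pos'].round(3))"
```

```text
bin_blue_mid top 0.57 [323. 167.] [643.1  -8.9] -2.9 err 0.008
bin_blue_mid scene 0.6 [311. 201.] [430.5  96.3] 8.5 err 0.005
bay_red top 0.9 [401. 191.] [ 608.4 -186.7] -8.4 err 0.005
bay_red scene 0.67 [158. 218.] [ 613.6 -184.4] -8.1 err 0.015
bin_red_mid top 0.86 [230. 167.] [637.6 194.8] -8.2 err 0.015
bin_red_mid top 0.73 [379. 250.] [ 463.6 -126.1] 15.1 err 1.058
bin_red_mid scene 0.64 [316. 280.] [638.2 192.8] -4.7 err 0.006
bin_red_mid scene 0.3 [312. 214.] [450.8 123.5] 17.0 err 1.142
32.58 [0.43245135 0.095637   0.24622893]
t 32.58 pos [0.4325 0.0956 0.2462] rpy [ 1.8000e+02  5.0000e-02 -1.7256e+02] open 0.0855 F [-0.1 -0.2 -0.1]
  -> [-0.2173  0.0708 -0.0136] [1.000e-02 5.000e-02 1.344e+01] dist 0.229
[-0.072  0.798 -0.403  2.22   1.061  0.328  0.302]
```

View pics/l7_c.png

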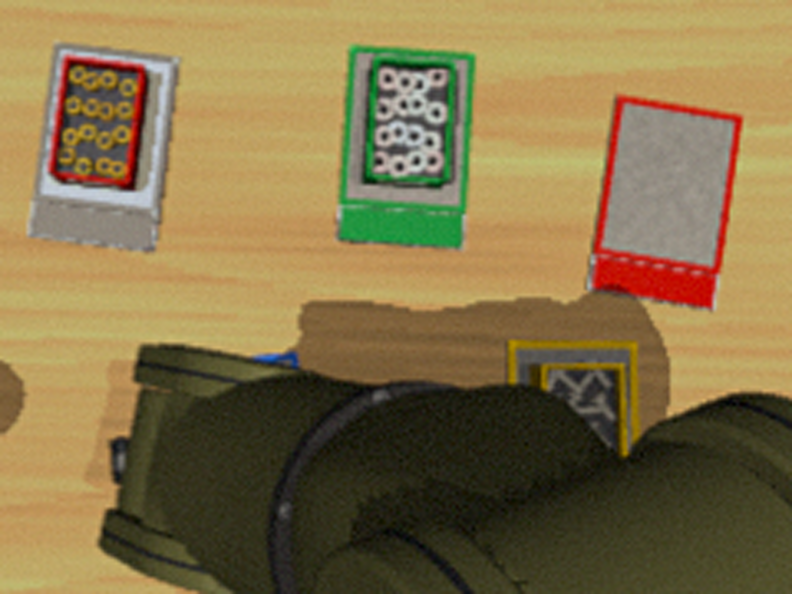

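>>> play_rows:
  motion: "1 -0.01 0.003 -0.015 0 0 1; 1 -0.034 0.011 -0.025 0 0 3; 1 -0.062 0.02 -0.025 0 0 5; 1 -0.092 0.03 -0.025 0 0 7; 1 -0.122 0.04 -0.025 0 0 9; 1 -0.152 0.05 -0.025 0 0 11; 1 -0.182 0.06 -0.025 0 0 13; 1 -0.206 0.067 -0.015 0 0 13.5; 1 -0.217 0.071 -0.01 0 0 13.5; 1 -0.217 0.071 -0.005 0 0 13.5; 1 -0.217 0.071 0 0 0 13.5; 1 -0.217 0.071 0 0 0 13.5"

```text
clock: 33.58
tool_pos: [0.6368, 0.1936, 0.2443]
eef_rot: [-3.139, -0.003, 3.037]
force: [-0.3, -0.2, 0.4]
opening: 0.0853
```

```bash
python3 go.py .6387 .194 .193 174
```

```text
t 33.58 pos [0.6368 0.1936 0.2443] rpy [-1.7982e+02 -1.6000e-01  1.7401e+02] open 0.0853 F [-0.3 -0.2  0.4]
  -> [-0.002   0.0008  0.0513] [-0.18 -0.16  0.01] dist 0.051
```

>>> play_rows:
  motion: "1 -0.001 0.0005 0.01 0 0 0; 1 -0.002 0.0005 0.025 -0.2 -0.2 0; 1 -0.002 0.0005 0.038 -0.2 -0.2 0; 1 -0.002 0.0005 0.047 -0.2 -0.2 0; 1 -0.002 0.0005 0.051 -0.2 -0.2 0; 1 -0.002 0.0005 0.051 -0.2 -0.2 0; 1 -0.002 0.0005 0.051 -0.2 -0.2 0; 0 -0.002 0.0005 0.051 -0.2 -0.2 0; 0 -0.002 0.0005 0.051 -0.2 -0.2 0; 0 -0.002 0.0005 0.051 -0.2 -0.2 0; 0 -0.002 0.0005 0.051 -0.2 -0.2 0; 0 -0.002 0.0005 0.051 -0.2 -0.2 0"

```text
clock: 34.58
tool_pos: [0.6391, 0.1937, 0.1943]
eef_rot: [3.141, 0.002, 3.037]
force: [-2.6, -0.7, 6.9]
opening: 0.0534
```

>>> play_rows:
  motion: "0 0 0 0 0 0 0; 0 0 0 0 0 0 0; 0 0 0 0 0 0 0; 0 0 0 -0.005 0 0 0; 0 0 0 -0.015 0 0 0; 0 0 0 -0.03 0 0 0; 0 0 0 -0.055 0 0 0; 0 0 0 -0.08 0 0 0; 0 0 0 -0.105 0 0 0; 0 0 0 -0.13 0 0 0; 0 0 0 -0.14 0 0 0; 0 0 0 -0.14 0 0 0"

```text
clock: 35.58
tool_pos: [0.6394, 0.1944, 0.3381]
eef_rot: [3.137, 0.008, 3.037]
force: [-0.1, 0.5, -4.0]
opening: 0.0532
```

```bash
python3 go.py .609 -.186 .33 171.8 .609 -.186 .194 171.8
```

```text
t 35.58 pos [0.6394 0.1944 0.3381] rpy [179.76   0.43 174.  ] open 0.0532 F [-0.1  0.5 -4. ]
  -> [-0.0095 -0.3816  0.0066] [0.25 0.43 2.2 ] dist 0.382
  -> [-0.0084 -0.3821  0.1426] [0.25 0.43 2.2 ] dist 0.408
```

>>> play_rows:
  motion: "0 0 -0.015 0 0 0 0; 0 -0.001 -0.045 0 0 0 0.5; 0 -0.002 -0.08 0 0 0 1; 0 -0.003 -0.115 0 0 0 1.5; 0 -0.004 -0.15 0 0 0 2; 0 -0.005 -0.185 0 0.1 0.2 2.2; 0 -0.006 -0.22 0 0.2 0.3 2.2; 0 -0.007 -0.255 0 0.2 0.4 2.2; 0 -0.008 -0.29 0 0.2 0.4 2.2; 0 -0.009 -0.325 0 0.2 0.4 2.2; 0 -0.009 -0.357 0 0.2 0.4 2.2; 0 -0.009 -0.38 0.005 0.2 0.4 2.2"

```text
clock: 36.58
tool_pos: [0.607, -0.1897, 0.3301]
eef_rot: [-3.139, -0.002, 2.994]
force: [0.0, -0.5, -4.3]
opening: 0.0535
```

>>> play_rows:
  motion: "0 0 0 0.02 0 0 0; 0 0 0 0.045 0 0 0; 0 0 0 0.07 0 0 0; 0 0 0 0.085 0 0 0; 0 0 0 0.09 0 0 0; 0 0 0 0.09 0 0 0"

```text
clock: 37.08
tool_pos: [0.6058, -0.1901, 0.238]
eef_rot: [-3.139, -0.006, 2.994]
force: [0.1, 1.0, -4.7]
opening: 0.053
```

```bash
python3 go.py .609 -.186 .194 171.8
```

```text
t 37.08 pos [ 0.6058 -0.1901  0.238 ] rpy [-179.85   -0.36  171.55] open 0.053 F [ 0.1  1.  -4.7]
  -> [-0.0029  0.0046  0.044 ] [-0.15 -0.36 -0.25] dist 0.044
```

>>> play_rows:
  motion: "0 -0.002 0.003 0.01 0 -0.2 -0.2; 0 -0.003 0.0045 0.02 -0.1 -0.3 -0.2; 0 -0.003 0.0045 0.032 -0.1 -0.3 -0.2; 0 -0.003 0.0045 0.04 -0.1 -0.3 -0.2; 0 -0.003 0.0045 0.044 -0.1 -0.3 -0.2; 0 -0.003 0.0045 0.0445 -0.1 -0.3 -0.2; 0.9 -0.003 0.0045 0.0445 -0.1 -0.3 -0.2; 0.9 -0.003 0.0045 0.0445 -0.1 -0.3 -0.2; 0.9 -0.003 0.0045 0.0445 -0.1 -0.3 -0.2; 1 -0.003 0.0045 0.04 -0.1 -0.3 -0.2; 1 -0.003 0.0045 0 -0.1 -0.3 -0.2; 1 -0.003 0.0045 -0.04 -0.1 -0.3 -0.2"

```text
clock: 38.08
tool_pos: [0.6088, -0.186, 0.2772]
eef_rot: [-3.141, -0.006, 2.998]
force: [0.2, -0.2, 0.8]
opening: 0.0852
```

>>> play_rows:
  motion: "1 0 0 -0.03 0 0 0; 1 0 0 -0.06 0 0 0; 1 0 -0.02 -0.08 0 0 0; 1 0 -0.05 -0.1 0 0 0; 1 0 -0.08 -0.1 0 0 0; 1 0 -0.11 -0.1 0 0 0; 1 0 -0.14 -0.1 0 0 0; 1 0 -0.17 -0.1 0 0 0; 1 0 -0.19 -0.1 0 0 0; 1 0 -0.2 -0.1 0 0 0; 1 0 -0.2 -0.1 0 0 0; 1 0 -0.2 -0.1 0 0 0"

```text
clock: 39.08
tool_pos: [0.581, -0.3829, 0.3774]
eef_rot: [3.141, -0.006, 2.999]
force: [0.6, 0.0, -0.6]
opening: 0.0852
```

```bash
python3 look.py l8 red green blue yellow can_x 2>/dev/null; python3 look.py l8 red green blue yellow bay:red:red bay:yellow:yellow bay:blue:blue bay:green:green; python3 go.py
```

```text
bin_red_mid top 0.62 [322. 179.] [587.9  -5.2] 91.3 err 0.391
bin_red_mid top 0.59 [404. 185.] [ 607.  -185.5] -7.1 err 0.005
bin_red_mid scene 0.8 [154. 211.] [ 603.7 -186.7] -3.6 err 0.017
bin_green_mid top 0.57 [323. 167.] [642.8  -9.4] -3.9 err 0.007
bin_green_mid scene 0.96 [217. 247.] [641.  -10.8] 2.0 err 0.016
bin_green_mid scene 0.6 [312. 214.] [453.4 125. ] 16.4 err 1.134
bin_blue_mid top 0.93 [272. 264.] [430.9  97.5] 4.8 err 0.014
bin_blue_mid scene 0.71 [312. 213.] [451.  123.6] 17.1 err 1.023
bin_blue_mid scene 0.61 [311. 201.] [431.2  96.6] 8.4 err 0.01
bin_yellow_mid top 0.58 [375. 259.] [ 447.1 -123.2] 2.3 err 0.013
bin_yellow_mid scene 0.89 [219. 178.] [ 444.5 -125. ] 7.6 err 0.012
bin_red_mid top 0.73 [404. 185.] [ 607. -185.] -7.1 err 0.003
bin_red_mid top 0.72 [231. 174.] [625.1 189.6] 0.8 err 0.387
bin_red_mid scene 0.66 [154. 211.] [ 604.1 -186.6] -2.9 err 0.022
bin_green_mid top 0.76 [323. 167.] [642.6  -9.9] -3.6 err 0.022
bin_green_mid scene 0.81 [218. 247.] [641.6 -10.1] 2.4 err 0.013
bin_blue_mid top 0.58 [271. 264.] [430.6  97.5] 4.9 err 0.007
bin_blue_mid scene 0.72 [311. 202.] [431.2  96.6] 8.3 err 0.009
bin_yellow_mid top 0.83 [375. 258.] [ 447.5 -123.7] 2.9 err 0.007
bin_yellow_mid scene 0.97 [219. 179.] [ 446.  -123.8] 6.0 err 0.011
bay_red 0 none
bay_red scene 0.63 [156. 215.] [ 613.6 -186.9] -4.9 err 0.143
bay_yellow top 0.74 [373. 264.] [ 446.2 -124.6] 1.2 err 0.008
bay_yellow scene 0.63 [220. 182.] [ 449.2 -125.8] 4.5 err 0.079
bay_blue top 0.82 [273. 269.] [430.9  95.8] 7.1 err 0.004
bay_blue scene 0.3 [311. 201.] [418.  85.] 1.9 err 0.253
bay_green top 0.76 [323. 175.] [641.5 -10.5] -2.9 err 0.008
bay_green scene 0.9 [219. 252.] [645.8 -12. ] 1.6 err 0.062
40.83 [ 0.58073515 -0.38398639  0.37728674]
t 40.83 pos [ 0.5807 -0.384   0.3773] rpy [-179.97   -0.34  171.77] open 0.0852 F [-0.9  0.4  0. ]
```

View pics/l8_c.png

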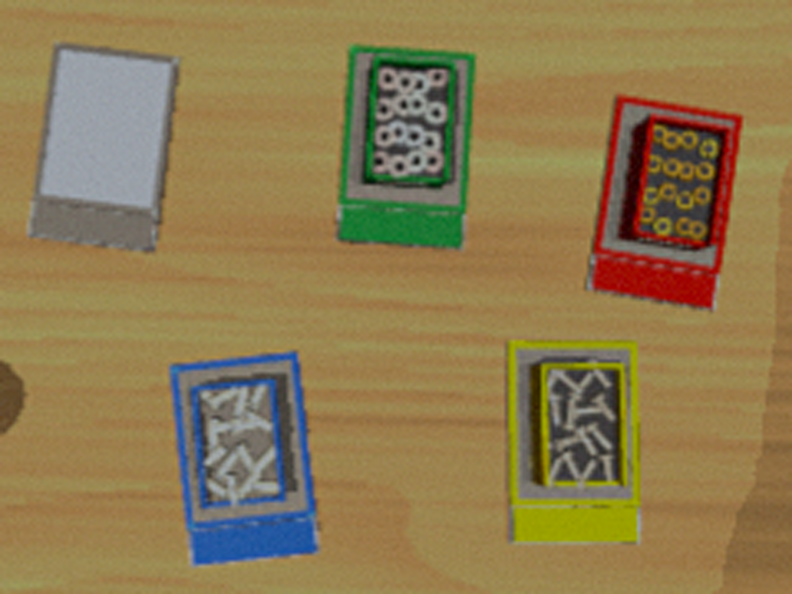

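View pics/l8_s.png

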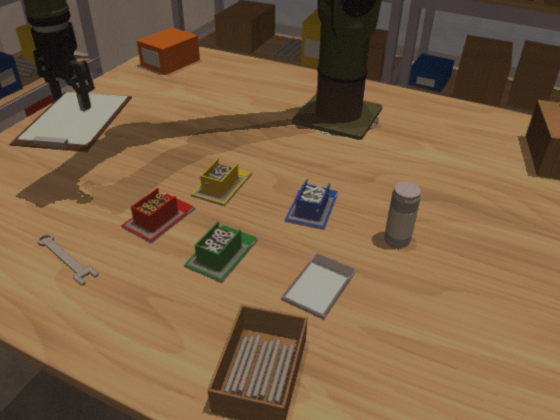

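```bash
python3 -c "
from workcell import bot
print(bot.close_job(), bot.read_state()['clock'])"
```

```text
the job is handed in; nothing more can be done
the job is handed in; nothing more can be done
```

All four bins are in their own bays, and I handed the job in at about 41 s of the 125 s allowed. I swapped yellow and green, then red and blue, parking the yellow and then the red bin on the grey spare bay on the way.

**Last pictures:** both show every bin upright inside its outline, the spare bay empty, the can still standing in place, and the gripper open and clear of everything.

**Top-camera fits:**

| Bin | Offset from bay centre | Turn relative to bay |
|---|---|---|
| All four | about 3 mm at most | about 2.5° at most |

**Where the checks disagreed:**
- **Angles:** the scene camera put the bins up to about 5° off their bays and differed from the top camera by up to 6°. I trusted the top camera because its fits were cleaner and agreed with the picture.
- **Misdetections:** the networks mixed up some bins and bays. In the last look the red bay was missed in the top picture, so I compared the red bin with the fit of that bay made earlier, when it was empty.
- **Not measured:** I checked the can by eye only and did not fit its final position.

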